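# Draw the vial shelf out to its line and hold it level

### The arm

A 7-joint arm with a two-finger parallel gripper is mounted at the origin on the work surface; the furniture and walls round the work are solid. World frame = base frame: x ahead of the robot, y to its left, z up, the work surface at z = 0. Lengths are in mm, angles in degrees, forces in N, time in s.
With the tool pointing down it reaches from about 425 to 800 mm from the base axis. Payload 8.3 kg.
Tool frame: the origin (TCP) lies at the very end of the fingers, on their centre line; the grasp point (between the pads) lies 19 mm behind it (env.tcp_to_grasp is the distance from the TCP to the grasp point, in mm); y points along the fingers, x is the direction in which the jaws open and shut, and the axes are right-handed (so a half turn about y gives the same grasp; the last joint's range is limited). The gripper opens to 85 mm and grips with 20 to 120 N. Pads are 22 mm wide; open, the fingers measure 114 mm over their backs; the gripper's body (76 mm by 85 mm) begins 54 mm behind the grasp point. The pads swing forward as they close: fully open they stand 13 mm farther back than shut.
Start: joints at [60.567, 21.967, 0.94, 78.501, -0.361, 79.538, -2.664], TCP at [272.336, -562.526, 231.279] pointing down, gripper open.
Joint ranges: [-169.22, 169.22], [-14.56, 117.87], [-87.37, 89.26], [10.42, 133.3], [-82.24, 262.24], [0.94, 117.77], [-172.7, 172.7]. Speed limits (degrees/s): [136.94, 136.94, 172.46, 172.46, 180, 180, 180].

### API

Orientations are given as [roll, pitch, yaw] about the fixed x, y, z axes, in that order (R = Rz(yaw) Ry(pitch) Rx(roll)).
In Python, from rig import env gives the robot as it stands.
- The arm moves only by the tool send_rows, never from a script. Its argument "deltas" is one flat list of numbers, 7 for each row, row after row: the turn, a rotation vector about the tool's x, y, z in rad, then the shift along the tool's x, y, z in mm, then the closure in counts, from 0 (fully open) to 255 (shut). In form: [rx, ry, rz, x, y, z, gripper, rx, ry, rz, x, y, z, gripper, ...]. A call has 1 to 5 rows; each row is the pose to reach, as a shift and turn from the pose commanded when the call began, along the tool's axes at that moment; what a row does not reach only later rows make up. A row lasts 1/8 s, in which the tool goes at most 62.5 mm and 10.7 degrees, less where a joint would pass 70% of its speed; a pose out of reach is approached as far as the arm can. A call with a gripper value outside its range is refused whole. The fingers move at their own pace and stop on an object; "force" is the grip in N (left out, the last holds). Time passes only in rows, so rows that repeat a pose let the fingers close. It gives the time, the measured TCP pose, the force and the opening at its end, in the units of the state.
- env.sense(): the state, without advancing time (a new reading comes with each control period).
- env.grab_frame(name): name is "side" or "top" or "wrist"; returns the picture (480x640x3 uint8, red, green, blue); there is no depth.
- env.calibration(name): a dict with "fx", "fy", "cx", "cy" (pixels), "camera_from_world" (4x4, takes a point from world to camera coordinates); the wrist camera has in their place "hand_eye" (4x4, takes a point from camera to tool coordinates, whose origin is the TCP and whose axes are the tool frame's). Camera axes: x right, y down, z forward; pixel columns grow to the right and rows downward; lengths in mm; the calibration is good to about 2 mm. The wrist camera is an equidistant fisheye: a pixel r from the principal point sees the ray r / f radians off the axis. A picture is of the moment at which its call begins: read the wrist's pose just before it. calibration takes no time and is no camera call.
- env.hand_in(): hands the job in, once; it reports no verdict.
The state is a dict: "time": time; "joint_pos": joint angles; "dq": joint speeds; "effort": joint torques, N m; "eef_pos": TCP position; "ee_rot": TCP orientation; "force": force on the tool from outside, world axes, zero at the start; "ft_torque": the same for the moment, N m; "gripper_width": opening from 0.0 (shut) to 1.0 (fully open).
Only numpy, scipy, OpenCV 4.12 (cv2) and the standard library are available. Lean on these libraries where they do the work, as an engineer would, in place of code of your own. Each camera call takes 0.05 s, during which the arm holds its last target. There are 200 camera calls.

### The job

The sample vials in the small steel drying rack stand under its cover and cannot be lifted out. Swing the catch at the rack's open end right out of the shelf's way, then grip the shelf and slide it out along its runners until the dark line across it is level with the front ends of the runners, keeping it level and the vials standing. Past half way nothing but your hand stops the shelf from tipping, so finish with it still in the gripper, level and at rest at the line, and leave the things round the rack alone.

Things in the scene. Friction and masses are not known exactly. Their poses are not given: they have to be found in the camera images.
- drying_rack: Steel rack, 214 x 178 x 166 mm high. Origin below its middle, on the bench. Its x axis runs along the runners; the open front is at -x, so the shelf comes out along -x; the catch is on the -y side. Two runners (x -105 to +105 mm, top 100 mm above the bench) carry the shelf and guide its sides with 2 mm play; nothing holds it down. A cover, top 166 mm up, lies over the part from x = -26 mm back.
- rack_front (a point): Point midway between the front ends of the two runners, at the height of the runners' top (100 mm above the bench), axes as the rack. The front faces of the two front posts lie in the same plane. The white oven beside the shelf's way out is part of the room: 273 mm high; the dark cabinet behind the rack is 470 mm high.
- shelf_catch (a joint): Swing catch on top of the rack's front post at -y (rad). 0 = its flat tongue lies in front of the shelf and bars it (starts at 0 to 0.3); grows as the knob swings outward, counter-clockwise from above, to a stop at 2.2; at 1.57 the tongue points straight out along the rack's -x and the shelf can pass. Stiff hinge: stays where left, about 1 N at the knob moves it.
- catch_pivot (a point): Point on the catch's vertical hinge axis, 127.5 mm above the bench; the knob goes round it at a radius of 28 mm.
- catch_knob (a point): Upright round finger knob near the free end of the catch's tongue, 12 mm in diameter, 32 mm high, fixed to it; the point is 19 mm above its foot, its top is 13 mm higher, 145 mm above the bench. With the catch shut the knob stands just in front of the shelf's front rim, which is lower (its top 116 mm above the bench).
- vial_shelf: Loose steel shelf, a shallow tray 180 mm long (x), 130 mm wide (y), rim 16 mm high, floor 4 mm thick, 0.4 to 0.65 kg. Origin at the centre of its underside; x as the rack's, handle at the -x end. It starts pushed home in the rack. It tips when drawn out by more than about half its length unless it is held.
- shelf_handle (a point): Centre of the shelf's handle bar: level bar 60 mm long across the shelf (its y), 10 mm thick along x, 12 mm high, on two 8 mm wide legs 26 mm either side of its middle; 82 mm in front of the shelf's centre, 46 mm above its underside, with free space of 36 mm down to the floor of the shelf.
- shelf_line (a point): Middle of the dark 3 mm wide line across the shelf's floor and side rims, 25 mm behind the shelf's centre (at its x = +25 mm), 4 mm above its underside. It must come level with rack_front along the rack's x.
- vial_a_mid (a point): Middle of a capped vial, 23 mm in diameter, 48 mm high, loose on the shelf, upright.
- vial_b_mid (a point): Middle of the second such vial.
- vial_c_mid (a point): Middle of the third such vial.
- bottle_g_mid (a point): Middle of a reagent bottle, 54 mm in diameter, 106 mm high, to be left alone.
- beaker_50_mid (a point): Middle of a small beaker, 52 mm in diameter, 66 mm high, to be left alone.
- tape_roll_mid (a point): Middle of a tape roll lying flat, 80 mm in diameter, 19 mm high, to be left alone.

How it is judged (in metres and radians):
On the way, in this order (a step that is already met when the one before it is completed fails the run):
1. the catch is swung out of the shelf's way while the shelf is still home (value of joint shelf_catch above 1.3 rad and x of shelf_line in the frame of rack_front above 0.1 m), for 0.1 s.
2. the shelf, held by the fingers, is drawn out to its line (x of shelf_line in the frame of rack_front below 0.007 m and contact force between the fingers and vial_shelf above 0.5 N), for 0.2 s.
At the end, for the whole second after the job is handed in: Catch open (over 1.3 rad); shelf's line within 7 mm of the runners' front ends; shelf in its runners (line at most 8 mm above, 6 mm below its resting height), level within 0.06 rad, square to the rack within 0.08 rad, at rest, held by the fingers (over 0.5 N); three vials upright on it (all of step 2 and x of shelf_line in the frame of rack_front above -0.007 m and z of shelf_line in the frame of rack_front between -0.002 and 0.012 m and angle between vial_shelf's own z axis and vertical below 0.06 rad and angle between the x axis of vial_shelf and the x axis of drying_rack, either way round below 0.08 rad and linear speed of vial_shelf below 0.01 m/s and value of joint shelf_catch above 1.3 rad and angle between each of vial_a_mid, vial_b_mid, vial_c_mid's own z axis and vertical below 0.2 rad and z of each of vial_a_mid, vial_b_mid, vial_c_mid in the frame of vial_shelf above 0.02 m); the arm keeps its last pose, push and grip.
It fails at once if the shelf tips or is tilted (over 0.12 rad) (angle between vial_shelf's own z axis and vertical above 0.12 rad).
It fails at once if the shelf is lifted out of its runners (z of shelf_line in the frame of rack_front above 0.024 m).
It fails at once if a vial is knocked over (angle between any of vial_a_mid, vial_b_mid, vial_c_mid's own z axis and vertical above 0.5 rad).
It fails at once if a thing beside the rack is moved by more than 20 mm (distance of any of bottle_g_mid, beaker_50_mid, tape_roll_mid from where it was at the start of the episode above 0.02 m).
It also fails if it takes over 54 s, if anything falls off the work surface, if the arm or the gripper's body presses on something with over 40 N, if the wrist force passes 120 N, or if a joint passes its speed limit or range.

## Working session

There is one attempt and no reset: what is moved stays moved. The work goes in short steps, Python scripts to look and compute and a tool call to move; the robot and the scene stay as the last step left them, time stands still between calls to the robot, and variables do not carry over. Pictures are saved under pics/ and viewed, about 8 in all and at most 12, crops included, and the job is handed in when it is done.

Besides the shell and the picture viewer there is one more tool, called after "Request:" by a JSON object that holds its "op" and its "data", one argument or row to a line. send_rows: Moves the arm, as the interface text tells. Its arguments: {"type":"object","properties":{"deltas":{"type":"array"},"force":{"type":"number"}},"required":["deltas"]}

```bash
mkdir -p pics; python3 - <<'E'
from rig import env
import cv2
s=env.sense();print(s['time'],s['eef_pos'],s['ee_rot'],s['gripper_width'],env.tcp_to_grasp)
for n in ['side','top','wrist']:
    im=env.grab_frame(n);cv2.imwrite(f'pics/{n}0.png',im[:,:,::-1]);print(n,env.calibration(n))
E
```

```text
0.0 [ 272.09770065 -562.08895418  230.286125  ] [-90.00198023   0.11217388 -64.16812773] 1.0003302994181658 18.700000000000003
side {'fx': 508.13358933483323, 'fy': 508.13358933483323, 'cx': 323.9211502497953, 'cy': 235.61088328420976, 'camera_from_world': array([[ 2.28520176e-01, -9.73523900e-01, -5.45399622e-03,
        -1.15748786e+02],
       [-5.71303618e-01, -1.29564591e-01, -8.10447527e-01,
         3.54192041e+02],
       [ 7.88283392e-01,  1.88319499e-01, -5.85785849e-01,
         1.24202999e+03],
       [ 0.00000000e+00,  0.00000000e+00,  0.00000000e+00,
         1.00000000e+00]])}
top {'fx': 546.4880892053936, 'fy': 546.4880892053936, 'cx': 320.66300504764166, 'cy': 241.30546722035453, 'camera_from_world': array([[ 2.20272841e-02, -9.99755370e-01,  1.99950920e-03,
        -1.96724389e+01],
       [-9.89499074e-01, -2.20869936e-02, -1.42841683e-01,
         4.94506456e+02],
       [ 1.42850903e-01,  1.16790182e-03, -9.89743530e-01,
         1.58286184e+03],
       [ 0.00000000e+00,  0.00000000e+00,  0.00000000e+00,
         1.00000000e+00]])}
wrist {'fx': 371.64829954431775, 'fy': 371.64829954431775, 'cx': 315.9670032510527, 'cy': 244.38505938436597, 'hand_eye': array([[ 9.99999226e-01,  5.26904426e-04, -1.12718741e-03,
        -5.19778375e-01],
       [ 1.23167840e-03, -2.90690489e-01,  9.56816347e-01,
        -1.43245339e+02],
       [ 1.76488109e-04, -9.56816995e-01, -2.90690913e-01,
         7.31827929e+01],
       [ 0.00000000e+00,  0.00000000e+00,  0.00000000e+00,
         1.00000000e+00]])}
```

View pics/side0.png

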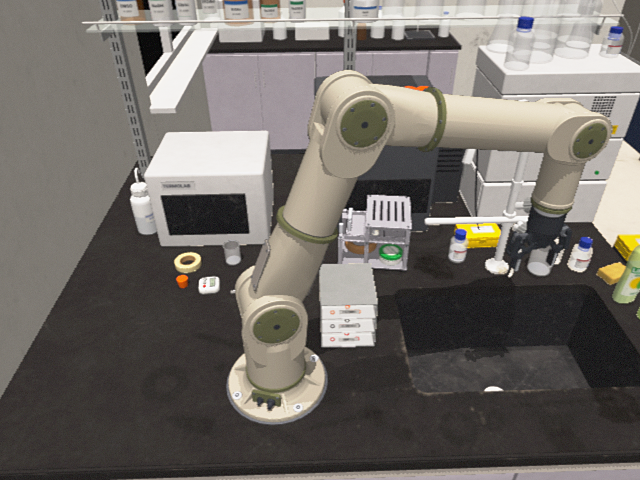

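View pics/top0.png

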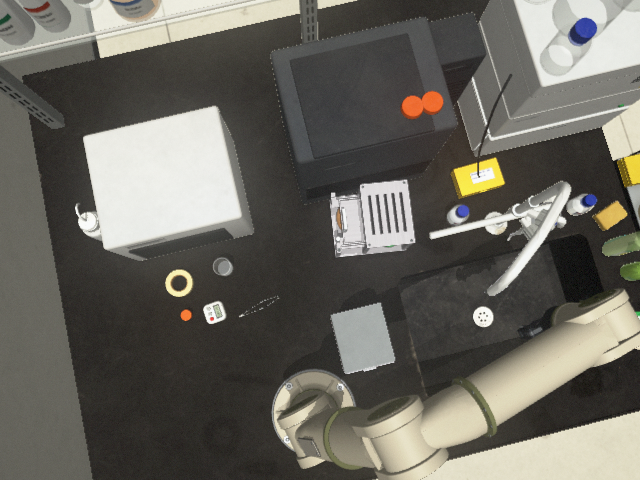

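Top view: the rack is at about (372,217), with its open front facing image-left (world +y) and the cover on the right. The catch should be at its lower-left corner. Next I'll enlarge both crops.

```bash
python3 - <<'E'
import cv2,numpy as np
a=cv2.imread('pics/top0.png')[170:270,315:425];b=cv2.imread('pics/side0.png')[185:285,325:425]
a=cv2.resize(a,None,fx=7,fy=6*7/6,interpolation=cv2.INTER_CUBIC)[:600]
cv2.imwrite('pics/ct.png',cv2.resize(cv2.imread('pics/top0.png')[172:267,322:422],None,fx=6,fy=6,interpolation=cv2.INTER_CUBIC))
cv2.imwrite('pics/cs.png',cv2.resize(b,None,fx=6,fy=6,interpolation=cv2.INTER_CUBIC))
E
```

```text
(no output)
```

View pics/ct.png

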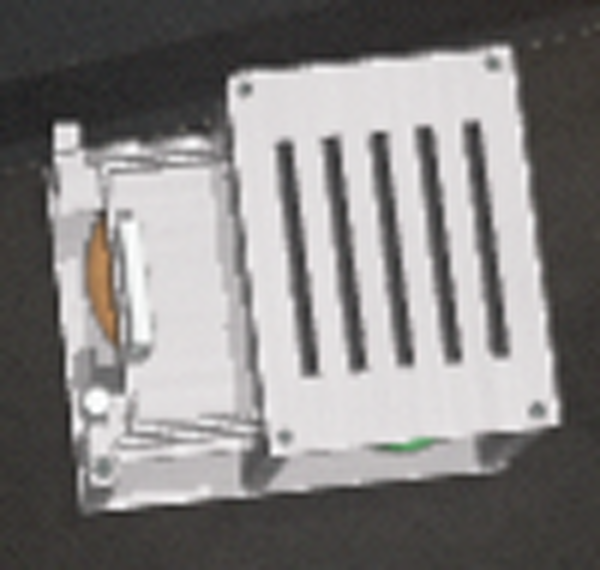

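View pics/cs.png

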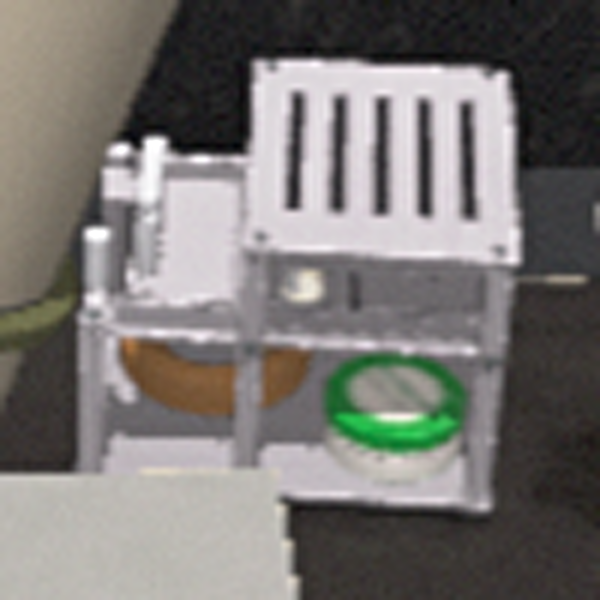

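Cover corners in the top crop are (230,75), (513,47), (558,425) and (268,455). The knob top is at (95,402), the pivot screw at (103,467), and the handle top runs from (128,215) to (142,350).

```bash
cat > h.py <<'E'
import numpy as np
from rig import env
from scipy.spatial.transform import Rotation as R
def ray(n,u,v,z):
    c=env.calibration(n);T=c['camera_from_world'];r=T[:3,:3];o=-r.T@T[:3,3]
    d=r.T@np.array([(u-c['cx'])/c['fx'],(v-c['cy'])/c['fy'],1]);return o+d*(z-o[2])/d[2]
def proj(n,p):
    c=env.calibration(n);T=c['camera_from_world'];q=T[:3,:3]@p+T[:3,3]
    return np.array([c['fx']*q[0]/q[2]+c['cx'],c['fy']*q[1]/q[2]+c['cy']])
def rot(): return R.from_euler('xyz',env.sense()['ee_rot'],degrees=True).as_matrix()
E
python3 - <<'E'
from h import *
np.set_printoptions(precision=1,suppress=True)
t=lambda u,v,z: ray('top',322+(u-2.5)/6,172+(v-2.5)/6,z)
C=[t(*p,166) for p in [(230,75),(513,47),(558,425),(268,455)]]
for c in C: print(c)
for a in range(4): print('edge',np.linalg.norm(C[a]-C[(a+1)%4]), np.degrees(np.arctan2(*(C[(a+1)%4]-C[a])[[1,0]])))
for n,p in dict(knob=(95,402,145),piv=(103,467,131),h1=(128,215,152),h2=(142,350,152),frontpostfar=(66,123,127),corner=(85,510,0)).items(): print(n,t(*p))
s=lambda u,v,z: ray('side',325+(u-2.5)/6,185+(v-2.5)/6,z)
for n,p in dict(knob=(97,230,145),c1=(254,60,166),c2=(515,72,166),c3=(520,262,166),c4=(245,245,166)).items(): print('side',n,s(*p))
print(rot()); 
E
```

```text
[ 638.1 -113.7  166. ]
[ 654.3 -244.1  166. ]
[ 478.6 -264.4  166. ]
[ 462. -133.  166.]
edge 131.30797474051954 -82.92039270203227
edge 176.7903711917713 -173.40486506064798
edge 132.385214250591 97.22623701793883
edge 177.1415153810499 6.247782854915794
knob [487.6 -54.9 145. ]
piv [459.4 -59.6 131. ]
h1 [574.2 -68.4 152. ]
h2 [511.2 -75.9 152. ]
frontpostfar [623.  -39.4 127. ]
corner [454.4 -55.2   0. ]
side knob [494.1 -56.  145. ]
side c1 [ 639.8 -111.2  166. ]
side c2 [ 658.1 -248.1  166. ]
side c3 [ 482.4 -266.9  166. ]
side c4 [ 467.3 -134.9  166. ]
[[ 0.4 -0.   0.9]
 [-0.9  0.   0.4]
 [-0.  -1.   0. ]]
```

```bash
python3 - <<'E'
from h import *
np.set_printoptions(precision=0,suppress=True)
for n,p in dict(tip=(492,291),bend=(568,185),base=(497,222),spoutend=(432,236)).items():
    for z in (0,100,200,300,400):
        P=ray('top',*p,z); print(n,P,'side px',proj('side',P))
for n,p,z in [('oven cornerR',(252,235),0),('oven topR front',(241,215),273),('cab frontL bottom',(307,200),0),('cab top frontR',(457,125),470),('cab top frontL',(300,180),470),('box',(333,313),80),('box',(395,360),80)]: print(n,ray('top',*p,z))
E
```

```text
tip [ 361. -524.    0.] side px [494. 312.]
tip [ 355. -493.  100.] side px [489. 285.]
tip [ 349. -461.  200.] side px [483. 256.]
tip [ 343. -430.  300.] side px [478. 224.]
tip [ 337. -399.  400.] side px [471. 189.]
bend [ 692. -765.    0.] side px [567. 254.]
bend [ 666. -719.  100.] side px [562. 231.]
bend [ 640. -673.  200.] side px [555. 207.]
bend [ 613. -627.  300.] side px [549. 179.]
bend [ 587. -581.  400.] side px [541. 150.]
base [ 571. -544.    0.] side px [498. 267.]
base [ 553. -512.  100.] side px [493. 244.]
base [ 534. -479.  200.] side px [488. 218.]
base [ 515. -446.  300.] side px [483. 190.]
base [ 496. -414.  400.] side px [477. 159.]
spoutend [ 524. -346.    0.] side px [433. 268.]
spoutend [ 508. -325.  100.] side px [430. 244.]
spoutend [ 492. -305.  200.] side px [426. 218.]
spoutend [ 476. -284.  300.] side px [422. 190.]
spoutend [ 460. -264.  400.] side px [418. 159.]
oven cornerR [515. 200.   0.]
oven topR front [524. 195. 273.]
cab frontL bottom [627.  36.   0.]
cab top frontR [ 701. -307.  470.]
cab top frontL [567.  39. 470.]
box [285. -48.  80.]
box [ 158. -224.   80.]
```

View pics/wrist0.png

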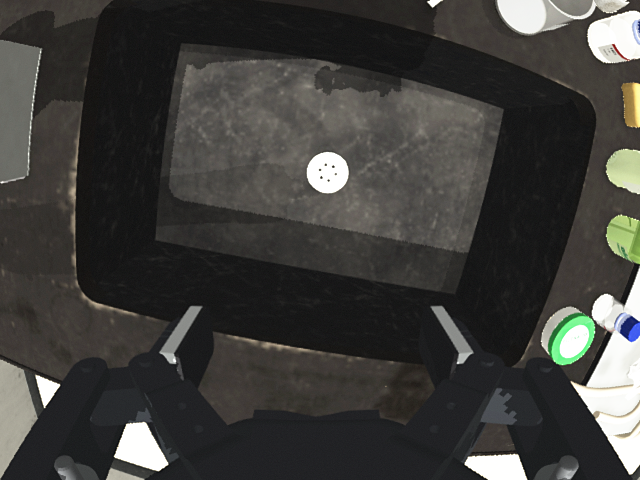

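```bash
python3 - <<'E'
import cv2,numpy as np
a=cv2.imread('pics/side0.png')[60:285,410:610];b=cv2.imread('pics/top0.png')[150:350,420:620]
a=cv2.resize(a,(400,450),interpolation=2);b=cv2.resize(b,(400,400),interpolation=2)
m=np.zeros((450,800,3),np.uint8);m[:,:400]=a;m[:400,400:]=b;cv2.imwrite('pics/m.png',m)
E
```

```text
(no output)
```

View pics/m.png

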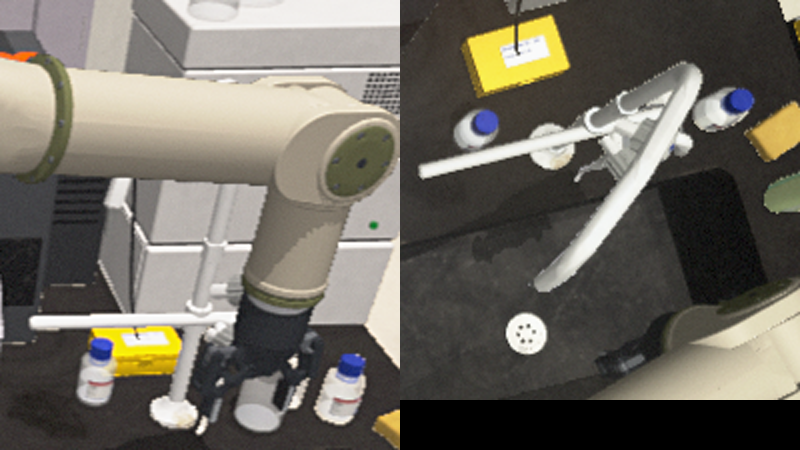

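Crops: the gooseneck tap has its pole base at side px (497,265) and rises behind the forearm. Its spout tip is at top px (490,291), hidden behind the forearm in the side view, so it is high up. I need the arm geometry before swinging past it.

```bash
python3 - <<'E'
from h import *
np.set_printoptions(precision=0,suppress=True)
az=np.radians(-64.2);e=np.array([np.cos(az),np.sin(az),0]);n=np.array([-np.sin(az),np.cos(az),0])
c=env.calibration('side');T=c['camera_from_world'];r=T[:3,:3];o=-r.T@T[:3,3];print('cam',o)
for off in (0,-60):
  for name,px in dict(shoulder=(276,325),elbow=(364,120),wrist=(590,140),fore_top=(470,95),fore_bot=(470,148),grip_top=(548,208)).items():
    d=r.T@np.array([(px[0]-c['cx'])/c['fx'],(px[1]-c['cy'])/c['fy'],1])
    t=(off-o@n)/(d@n);P=o+t*d;print(off,name,'r',P@e,'z',P[2])
for z in (500,550,600,650): 
  P=ray('top',491,291,z);B=ray('top',568,185,z);print(z,'tip',P,proj('side',P),np.hypot(P[0],P[1]),np.degrees(np.arctan2(P[1],P[0])),'bend',B,proj('side',B))
E
```

```text
cam [-750. -301. 1014.]
0 shoulder r 10.195079007234188 z 189.485108415539
0 elbow r 194.32921550817912 z 655.6998204389197
0 wrist r 672.9603705485025 z 565.9329305340343
0 fore_top r 390.22640910566093 z 683.8917584510714
0 fore_bot r 408.9011125395994 z 577.7615623889783
0 grip_top r 622.3714990570546 z 410.0751239901592
-60 shoulder r 5.282800761539027 z 250.8355659396983
-60 elbow r 175.71566822403574 z 682.3596262430912
-60 wrist r 618.7322742730208 z 599.2722164862296
-60 fore_top r 357.036313418488 z 708.4538254287556
-60 fore_bot r 374.32144759153994 z 610.2206896129712
-60 grip_top r 571.9076789327919 z 455.01166061938534
500 tip [ 331. -365.  500.] [463. 150.] 493.1744305095086 -47.775742764389854 bend [ 561. -535.  500.] [533. 117.]
550 tip [ 328. -350.  550.] [459. 129.] 479.6979474398256 -46.787931291611066 bend [ 548. -512.  550.] [528.  99.]
600 tip [ 325. -334.  600.] [455. 107.] 466.37226321924993 -45.74334469637773 bend [ 535. -489.  600.] [523.  80.]
650 tip [ 322. -318.  650.] [451.  84.] 453.2106797893989 -44.63770132123094 bend [ 522. -466.  650.] [518.  60.]
```

Estimated spout tip: r ≈ 485 mm, azimuth ≈ -47°, z ≈ 500 to 550, which the forearm would sweep through. So I'll tuck in and go low (r = 430, z ≈ 40) to pass under it, then rise.

Request:
{"op": "send_rows", "data": {
  "deltas": [0,0,0,-39,38,0,0,0,0,0,-78,76,0,0,0,0,0,-117,114,0,0,0,0,0,-156,152,0,0,0,0,0,-194,190,0,0]
}}

```text
time: 0.78
eef_pos: [187.1, -386.5, 40.2]
ee_rot: [-90.0, -0.0, -64.2]
force: [-0.6, -0.8, -0.9]
gripper_width: 1.0
```

Request:
{"op": "send_rows", "data": {
  "deltas": [0,0,0,-2,0,43,110,0,0,0,-9,0,91,110,0,0,0,-22,0,136,110,0,0,0,-36,0,172,110,0,0,0,-51,0,203,110]
}}

```text
time: 1.4
eef_pos: [349.3, -252.3, 41.3]
ee_rot: [-90.0, 0.0, -64.1]
force: [0.1, 0.9, 0.1]
gripper_width: 0.568
```

Request:
{"op": "send_rows", "data": {
  "deltas": [0,0,0,0,-50,0,110,0,0,0,-3,-100,5,110,0,0.1,0,-7,-150,11,110,0,0.2,0,-11,-190,18,110,0,0.332,0,-22,-190,60,110]
}}

```text
time: 2.02
eef_pos: [393.4, -209.9, 234.9]
ee_rot: [-89.7, -0.3, -83.7]
force: [1.0, -0.3, -0.8]
gripper_width: 0.572
```

Request:
{"op": "send_rows", "data": {
  "deltas": [0,0,0,-36,0,29,110,0,0,0,-71,10,57,110,0,0,0,-107,20,86,110,0,0,0,-142,35,114,110,0,0,0,-142,35,114,110]
}}

```text
time: 2.65
eef_pos: [489.3, -49.0, 195.0]
ee_rot: [-90.1, 0.1, -82.8]
force: [0.3, -1.3, 0.0]
gripper_width: 0.57
```

```bash
python3 - <<'E'
from h import *
import cv2
s=env.sense();print(s['eef_pos'],s['ee_rot'])
im=env.grab_frame('wrist')[:,:,::-1];cv2.imwrite('pics/w1.png',im)
im=env.grab_frame('top')[:,:,::-1];cv2.imwrite('pics/t1.png',im)
E
```

```text
[489.347482   -48.97044474 194.95566168] [-90.09747273   0.13973192 -82.82069383]
```

View pics/w1.png

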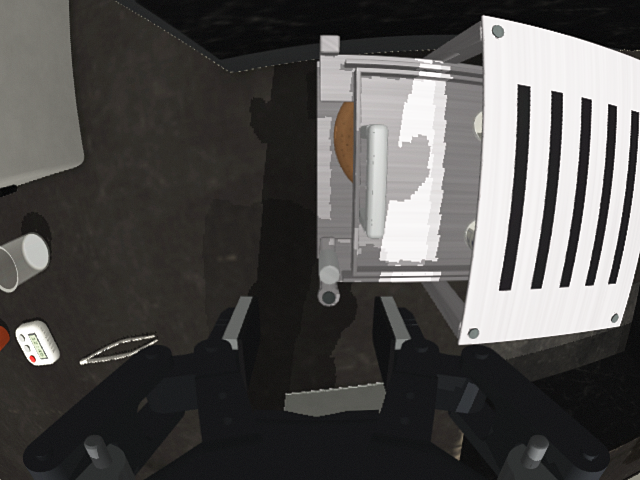

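Wrist view: knob top at (330,275), pivot screw at (329,297), handle bar from (377,125) to (373,236), near cover corner at (459,343), front face at x≈319.

```bash
cat >> h.py <<'E'
def wray(u,v,z,pos,rotd):
    c=env.calibration('wrist');H=c['hand_eye'];Rt=R.from_euler('xyz',rotd,degrees=True).as_matrix()
    a=np.array([u-c['cx'],v-c['cy']])/c['fx'];th=np.hypot(*a)
    d=np.array([*(a/th*np.sin(th)),np.cos(th)]);d=Rt@H[:3,:3]@d;o=pos+Rt@H[:3,3]
    return o+d*(z-o[2])/d[2]
E
python3 - <<'E'
from h import *
np.set_printoptions(precision=1,suppress=True)
pos=np.array([489.3,-49,195]);ro=[-90.1,.14,-82.82]
q={n:wray(*p,pos,ro) for n,p in dict(knob=(330,275,145),piv=(329,297,131),h1=(378,125,152),h2=(373,236,152),cornN=(459,343,166),cornF=(484,17,166),rimN=(353,278,116),rimF=(357,70,116),rail=(333,283,113)).items()}
for k in q: print(k,q[k])
v=q['h1']-q['h2'];print(np.linalg.norm(v),np.degrees(np.arctan2(v[1],v[0])))
v=q['cornF']-q['cornN'];print(np.linalg.norm(v),np.degrees(np.arctan2(v[1],v[0])))
E
```

```text
knob [486.5 -56.7 145. ]
piv [466.6 -59.4 131. ]
h1 [570.8 -69.3 152. ]
h2 [513.8 -75.5 152. ]
cornN [ 461.5 -134.6  166. ]
cornF [ 635.7 -113.1  166. ]
rimN [475.  -74.3 116. ]
rimF [603.7 -58.2 116. ]
rail [468.7 -62.2 113. ]
57.39955815853222 6.2804842081309395
175.56625790748325 7.028760057499099
```

Request:
{"op": "send_rows", "data": {
  "deltas": [0,0,0,4,20,-1,110,0,0,0,7,40,-2,110,0,0,0,7,58,-2,110,0,0,0,7,72,-2,110,0,0,0,7,72,-2,110]
}}

```text
time: 3.38
eef_pos: [487.1, -61.0, 123.6]
ee_rot: [-90.1, 0.0, -83.3]
force: [0.7, -0.4, 0.8]
gripper_width: 0.569
```

Request:
{"op": "send_rows", "data": {
  "deltas": [0,0,0,0,0,0,250,0,0,0,0,0,0,250,0,0,0,0,0,0,250,0,0,0,0,0,0,250,0,0,0,0,0,0,250],
  "force": 20
}}

```text
time: 4.0
eef_pos: [488.4, -57.6, 125.3]
ee_rot: [-89.9, 0.1, -83.0]
force: [-1.8, 7.4, 4.7]
gripper_width: 0.128
```

Request:
{"op": "send_rows", "data": {
  "deltas": [0,-0.175,0,-4.9,0,-0.4,250,0,-0.35,0,-9.6,0,-1.7,250,0,-0.525,0,-14.0,0,-3.8,250,0,-0.7,0,-18.0,0,-6.6,250,0,-0.875,0,-21.5,0,-10.1,250]
}}

```text
time: 4.62
eef_pos: [476.4, -37.8, 125.4]
ee_rot: [-89.8, -0.1, -32.6]
force: [1.5, 5.8, 1.1]
gripper_width: 0.129
```

Request:
{"op": "send_rows", "data": {
  "deltas": [0,-0.175,0,-4.9,0,-0.4,250,0,-0.35,0,-9.6,0,-1.7,250,0,-0.525,0,-14.0,0,-3.8,250,0,-0.7,0,-18.0,0,-6.6,250,0,-0.875,0,-21.5,0,-10.1,250]
}}

```text
time: 5.25
eef_pos: [452.3, -34.0, 125.3]
ee_rot: [-89.9, -0.1, 17.6]
force: [-1.6, 8.6, 4.6]
gripper_width: 0.129
```

Request:
{"op": "send_rows", "data": {
  "deltas": [0,0,0,0,0,0,250,0,0,0,0,0,0,250]
}}

```text
time: 5.5
eef_pos: [452.1, -34.1, 125.3]
ee_rot: [-89.9, -0.1, 17.2]
force: [-3.6, 8.5, 5.4]
gripper_width: 0.129
```

Request:
{"op": "send_rows", "data": {
  "deltas": [0,0,0,0,0,0,170,0,0,0,0,0,0,170,0,0,0,0,-20,0,170,0,0,0,0,-50,0,160,0,0,0,0,-80,0,150]
}}

```text
time: 6.12
eef_pos: [451.7, -37.3, 205.3]
ee_rot: [-90.0, 0.0, 17.0]
force: [0.3, 0.1, -0.3]
gripper_width: 0.41
```

Request:
{"op": "send_rows", "data": {
  "deltas": [0,0.175,0,10,0,0,150,0,0.35,0,20,0,0,150,0,0.525,0,30,0,-5,150,0,0.7,0,40,0,-10,150,0,0.875,0,50,0,-15,150]
}}

```text
time: 6.75
eef_pos: [504.4, -37.1, 204.3]
ee_rot: [-90.0, -0.0, -33.4]
force: [0.6, -0.5, -0.7]
gripper_width: 0.414
```

Request:
{"op": "send_rows", "data": {
  "deltas": [0,0.175,0,0,0,0,150,0,0.35,0,0,0,0,150,0,0.525,0,0,0,0,150,0,0.7,0,0,0,0,150,0,0.875,0,0,0,0,150]
}}

```text
time: 7.38
eef_pos: [504.1, -37.0, 204.4]
ee_rot: [-90.0, -0.0, -83.6]
force: [-0.9, 0.8, 0.1]
gripper_width: 0.41
```

Request:
{"op": "send_rows", "data": {
  "deltas": [0,0,0,0,0,0,150]
}}

```text
time: 7.5
eef_pos: [504.0, -36.9, 204.4]
ee_rot: [-90.0, -0.0, -83.2]
force: [0.7, -0.6, 0.2]
gripper_width: 0.412
```

```bash
python3 - <<'E'
from h import *
import cv2
s=env.sense();print(s['eef_pos'],s['ee_rot'])
im=env.grab_frame('wrist')[:,:,::-1];cv2.imwrite('pics/w2.png',im)
E
```

```text
[504.03101122 -36.85899794 204.35538122] [-8.99975269e+01 -1.18681250e-02 -8.31581806e+01]
```

View pics/w2.png

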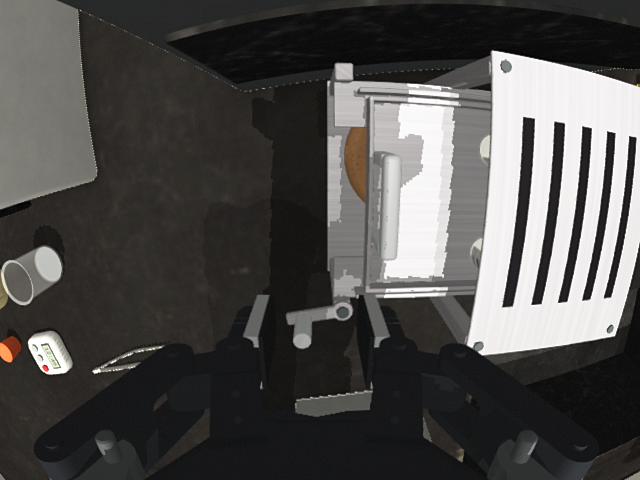

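Catch is open past 90°: knob at (302,340), pivot at (343,311). Handle bar runs from (391,153) to (388,258). The wrist camera sits on the cabinet side, so I'll check that clearance.

```bash
python3 - <<'E'
from h import *
np.set_printoptions(precision=1,suppress=True)
pos=np.array([504.0,-36.9,204.4]);ro=[-90,0,-83.16]
q={n:wray(*p,pos,ro) for n,p in dict(h1=(393,153,152),h2=(389,257,152),cabL=(241,90,0),cabR=(500,68,0),piv=(343,311,128),knob=(302,341,145),rimN=(368,292,116)).items()}
for k in q: print(k,q[k])
print((q['h1']+q['h2'])/2, env.sense()['joint_pos'])
for z in(0,470):print(ray('top',305,201 if z==0 else 190,z))
E
```

```text
h1 [572.4 -69.3 152. ]
h2 [514.9 -76.6 152. ]
cabL [611.8  46.7   0. ]
cabR [ 675.4 -200.1    0. ]
piv [466.5 -59.  128. ]
knob [450.6 -34.  145. ]
rimN [476.9 -75.7 116. ]
[543.7 -73.  152. ] [ 26.8  10.1 -29.4  98.3   5.2  72.9 -86.8]
[623.4  42.    0. ]
[544.7  27.5 470. ]
```

The camera would hit the cabinet at the end of the pull (cabinet face x ≈ 609 there), so I'll flip the tool half a turn so the camera faces the robot.

Request:
{"op": "send_rows", "data": {
  "deltas": [0,-0.175,0,0,0,0,150,0,-0.35,0,0,0,0,150,0,-0.525,0,0,0,0,150,0,-0.7,0,0,0,0,150,0,-0.875,0,0,0,0,150]
}}

```text
time: 8.18
eef_pos: [504.0, -36.7, 204.4]
ee_rot: [-90.0, -0.0, -32.5]
force: [0.8, 0.1, -0.3]
gripper_width: 0.408
```

Request:
{"op": "send_rows", "data": {
  "deltas": [0,-0.175,0,0,0,0,150,0,-0.35,0,0,0,0,150,0,-0.525,0,0,0,0,150,0,-0.7,0,0,0,0,150,0,-0.875,0,0,0,0,150]
}}

```text
time: 8.8
eef_pos: [504.0, -36.7, 204.4]
ee_rot: [-90.0, -0.0, 17.6]
force: [0.9, 0.4, -0.3]
gripper_width: 0.414
```

Request:
{"op": "send_rows", "data": {
  "deltas": [0,-0.175,0,0,0,0,150,0,-0.35,0,0,0,0,150,0,-0.525,0,0,0,0,150,0,-0.7,0,0,0,0,150,0,-0.875,0,0,0,0,150]
}}

```text
time: 9.43
eef_pos: [504.0, -36.8, 204.4]
ee_rot: [-90.0, 0.0, 67.8]
force: [0.3, 0.2, 0.2]
gripper_width: 0.41
```

Request:
{"op": "send_rows", "data": {
  "deltas": [0,-0.175,0,0,0,0,150,0,-0.35,0,0,0,0,150,0,-0.517,0,0,0,0,150,0,-0.517,0,0,0,0,150]
}}

```text
time: 9.93
eef_pos: [504.0, -36.8, 204.3]
ee_rot: [-90.0, -0.0, 96.9]
force: [-0.6, -0.7, 0.3]
gripper_width: 0.411
```

```bash
python3 - <<'E'
from h import *
s=env.sense();print(s['eef_pos'],s['ee_rot'],s['joint_pos'])
E
```

```text
[504.02413231 -36.78447933 204.32361502] [-9.00037959e+01 -1.14673132e-02  9.69312671e+01] [ 44.07203357  13.59136418 -50.14627642  97.6517564   10.81511443
  73.81483044  88.6121098 ]
```

Request:
{"op": "send_rows", "data": {
  "deltas": [0,0,0,-20,0,-17,150,0,0,0,-40,0,-34,150,0,0,0,-40,15,-34,150,0,0,0,-40,35,-34,150,0,0,0,-40,35,-34,150]
}}

```text
time: 10.55
eef_pos: [540.9, -71.6, 167.5]
ee_rot: [-89.8, -0.1, 96.8]
force: [-0.4, 0.4, 0.9]
gripper_width: 0.413
```

```bash
python3 - <<'E'
from h import *
import cv2
s=env.sense();print(s['eef_pos'],s['ee_rot'])
im=env.grab_frame('wrist')[:,:,::-1];cv2.imwrite('pics/w3.png',im)
E
```

```text
[540.90244386 -71.59827502 167.48663328] [-8.97981752e+01 -7.66587404e-02  9.68129675e+01]
```

View pics/w3.png

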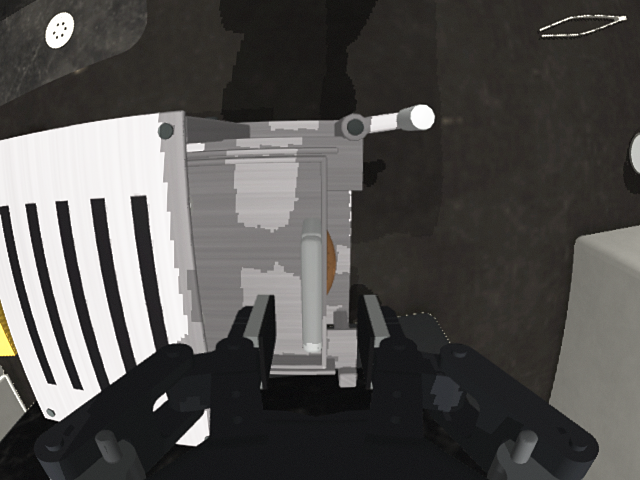

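The bar (from (312,235) to (313,350)) lies between the fingers and the catch is clear. Now descending to grip.

Request:
{"op": "send_rows", "data": {
  "deltas": [0,0,0,0,15,0,150,0,0,0,0,30,0,150,0,0,0,0,41,-1,150,0,0,0,0,42,-1,150,0,0,0,0,42,-1,150]
}}

```text
time: 11.22
eef_pos: [543.7, -71.9, 127.4]
ee_rot: [-90.0, -0.0, 96.8]
force: [-0.5, 0.2, 0.5]
gripper_width: 0.413
```

Request:
{"op": "send_rows", "data": {
  "deltas": [0,0,0,0,0,0,180,0,0,0,0,0,0,200,0,0,0,0,0,0,215,0,0,0,0,0,0,230,0,0,0,0,0,0,250],
  "force": 60
}}

```text
time: 11.85
eef_pos: [543.7, -72.3, 127.7]
ee_rot: [-90.0, 0.0, 96.8]
force: [-0.3, -1.6, 4.3]
gripper_width: 0.103
```

Request:
{"op": "send_rows", "data": {
  "deltas": [0,0,0,0,0,0,250,0,0,0,0,0,0,250,0,0,0,0,0,0,250]
}}

```text
time: 12.22
eef_pos: [543.7, -72.3, 127.7]
ee_rot: [-90.0, 0.0, 96.8]
force: [-1.3, -1.4, 5.2]
gripper_width: 0.1
```

Request:
{"op": "send_rows", "data": {
  "deltas": [0,0,0,2,0,0,250,0,0,0,5,0,0,250,0,0,0,9,0,0,250,0,0,0,13,0,0,250,0,0,0,17,0,0,250]
}}

```text
time: 12.85
eef_pos: [542.1, -56.8, 127.7]
ee_rot: [-90.1, 0.1, 96.7]
force: [0.6, -6.0, 4.4]
gripper_width: 0.103
```

Request:
{"op": "send_rows", "data": {
  "deltas": [0,0,0,4,0,0,250,0,0,0,8,0,0,250,0,0,0,12,0,0,250,0,0,0,16,0,0,250,0,0,0,20,0,0,250]
}}

```text
time: 13.48
eef_pos: [539.7, -37.0, 127.6]
ee_rot: [-90.1, 0.1, 96.7]
force: [-0.6, -6.8, 4.6]
gripper_width: 0.103
```

Request:
{"op": "send_rows", "data": {
  "deltas": [0,0,0,4,0,0,250,0,0,0,8,0,0,250,0,0,0,12,0,0,250,0,0,0,16,0,0,250,0,0,0,20,0,0,250]
}}

```text
time: 14.1
eef_pos: [537.1, -16.9, 127.5]
ee_rot: [-90.0, 0.1, 96.7]
force: [1.0, -5.0, 3.2]
gripper_width: 0.105
```

Request:
{"op": "send_rows", "data": {
  "deltas": [0,0,0,4,0,0,250,0,0,0,8,0,0,250,0,0,0,12,0,0,250,0,0,0,16,0,0,250,0,0,0,20,0,0,250],
  "force": 80
}}

```text
time: 14.72
eef_pos: [534.2, 4.7, 127.2]
ee_rot: [-90.0, -0.0, 96.8]
force: [-0.2, -3.8, 1.9]
gripper_width: 0.098
```

Request:
{"op": "send_rows", "data": {
  "deltas": [0,0,0,4,0,0,250,0,0,0,8,0,0,250,0,0,0,12,0,0,250,0,0,0,16,0,0,250,0,0,0,20,0,0,250]
}}

```text
time: 15.35
eef_pos: [531.8, 24.7, 127.2]
ee_rot: [-90.0, -0.0, 96.8]
force: [0.0, -4.3, 0.2]
gripper_width: 0.099
```

Request:
{"op": "send_rows", "data": {
  "deltas": [0,0,0,4,0,0,250,0,0,0,8,0,0,250,0,0,0,11,0,0,250,0,0,0,13,0,0,250,0,0,0,14,0,0,250]
}}

```text
time: 15.98
eef_pos: [530.3, 38.3, 127.3]
ee_rot: [-90.0, -0.0, 96.8]
force: [-0.4, -2.3, -1.5]
gripper_width: 0.1
```

```bash
python3 - <<'E'
from h import *
import cv2
s=env.sense();print(s['eef_pos'],s['ee_rot'],s['force'],s['joint_pos'])
a=env.grab_frame('wrist')[:,:,::-1];cv2.imwrite('pics/w4.png',a)
b=env.grab_frame('top')[:,:,::-1];cv2.imwrite('pics/t4.png',b)
c=env.grab_frame('side')[:,:,::-1];cv2.imwrite('pics/s4.png',c)
m=np.zeros((600,800,3),np.uint8)
m[:360,:480]=cv2.resize(a,(480,360),interpolation=3)
m[:300,480:]=cv2.resize(b[150:270,285:413],(320,300),interpolation=2)
m[360:600,:320]=cv2.resize(c[180:285,285:425],(320,240),interpolation=2)
m[300:600,480:]=cv2.resize(a[90:240,60:220],(320,300),interpolation=2)
cv2.imwrite('pics/m4.png',m)
E
```

```text
[530.25658172  38.29308978 127.29030472] [-8.99958347e+01 -7.52122456e-03  9.68396197e+01] [-0.40038428 -2.33726898 -1.45185658] [ 32.41010653  21.98420698 -49.08752049  99.74043584  17.95689998
  66.5167962   74.95290601]
```

View pics/m4.png

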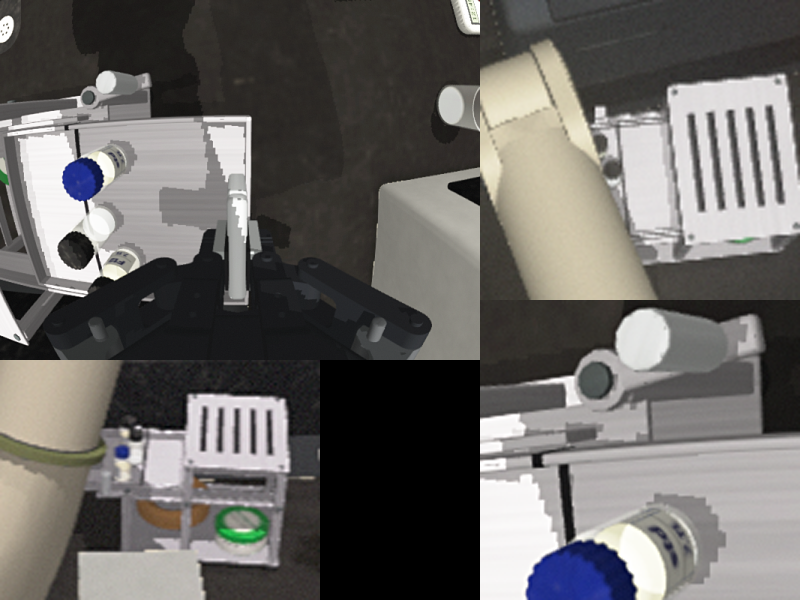

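Vials stand upright. In the wrist view the dark line meets the near rim top at about (88,170) and the floor at (103,173). The post/runner front edge is at about (144,150).

```bash
python3 - <<'E'
from h import *
np.set_printoptions(precision=1,suppress=True)
pos=np.array([530.26,38.29,127.29]);ro=[-90,0,96.84]
ex=np.array([.119,-.993,0]);ey=np.array([.993,.119,0]);F=np.array([542.8,-45,0])
for n,p in dict(rimline=(88.5,170,116),floorline=(103,175,104),front100=(144,155,100),front117=(144,150,117),piv=(119,129,128),knob=(142,110,145),shelfcorner=(333,157,116),h1=(325,240,152),post0=(144,160,113)).items():
    P=wray(*p,pos,ro);print(n,P,'rack',ex@(P-F),ey@(P-F))
print('tcp',ex@(pos-F),ey@(pos-F))
E
python3 - <<'E'
import cv2
a=cv2.imread('pics/w4.png')[90:390,0:340]
cv2.imwrite('pics/w4c.png',cv2.resize(a[20:220,0:260],(780,600),interpolation=2))
E
```

```text
rimline [478.4 -75.9 116. ] rack 22.97523294243148 -67.63051586538732
floorline [482.3 -74.7 104. ] rack 22.301046188407135 -63.62006478497717
front100 [471.6 -53.  100. ] rack -0.5250344233234172 -71.66963304963676
front117 [467.8 -44.9 117. ] rack -9.018500670637405 -74.50848852808926
piv [458.5 -52.3 128. ] rack -2.7955942688770823 -84.57237951325035
knob [451.  -33.3 145. ] rack -22.535381788167523 -89.7320243570158
shelfcorner [463.8  37.8 116. ] rack -91.58915529913268 -68.5946017676884
h1 [489.4  36.7 152. ] rack -87.5158888554499 -43.338642856317904
post0 [472.6 -46.6 113. ] rack -6.763911498629341 -69.86083674502099
tcp -84.19922999999999 -2.5407099999999647
```

View pics/w4c.png

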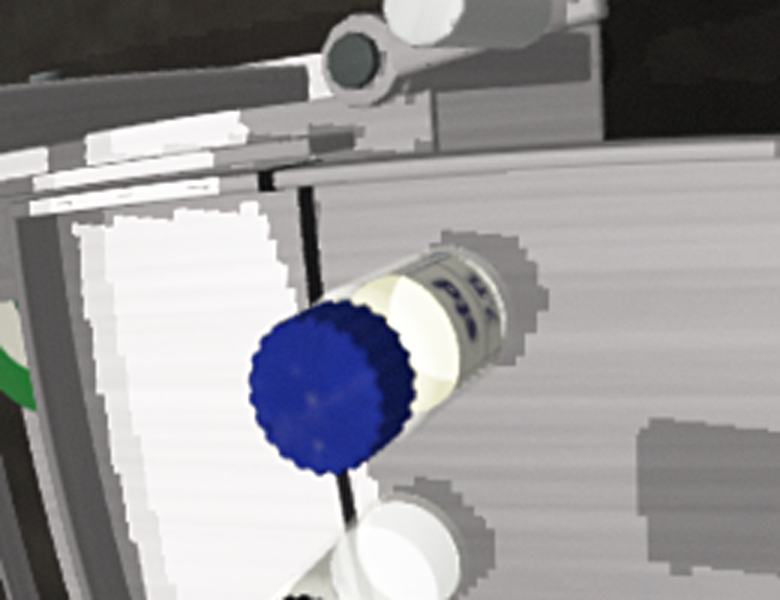

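The line is measured at 22.5 mm inside the runner ends. Handle-based and line-based values agree, and the cover edge puts rack_front within about 1 mm. Pulling the rest.

Request:
{"op": "send_rows", "data": {
  "deltas": [0,0,0,3,0,0,250,0,0,0,6,0,0,250,0,0,0,9,0,0,250,0,0,0,12,0,0,250,0,0,0,15,0,0,250]
}}

```text
time: 16.75
eef_pos: [528.5, 53.3, 127.3]
ee_rot: [-90.0, -0.0, 96.8]
force: [1.1, -2.5, -0.7]
gripper_width: 0.096
```

Request:
{"op": "send_rows", "data": {
  "deltas": [0,0,0,3,0,0,250,0,0,0,5,0,0,250,0,0,0,6.5,0,0,250,0,0,0,7.5,0,0,250,0,0,0,7.5,0,0,250]
}}

```text
time: 17.38
eef_pos: [527.6, 60.7, 127.3]
ee_rot: [-90.0, -0.0, 96.8]
force: [-1.2, -0.9, -1.8]
gripper_width: 0.097
```

Request:
{"op": "send_rows", "data": {
  "deltas": [0,0,0,0,0,0,250,0,0,0,0,0,0,250,0,0,0,0,0,0,250]
}}

```text
time: 17.75
eef_pos: [527.6, 60.7, 127.4]
ee_rot: [-90.0, -0.0, 96.8]
force: [0.1, -0.1, -2.0]
gripper_width: 0.096
```

```bash
python3 - <<'E'
from h import *
import cv2
s=env.sense();print(s['time'],s['eef_pos'],s['ee_rot'],s['force'])
ex=np.array([.119,-.993,0]);print('line est',ex@(np.array(s['eef_pos'])-[542.8,-45,0])+107)
a=env.grab_frame('wrist')[:,:,::-1];cv2.imwrite('pics/w5.png',a)
c=env.grab_frame('side')[:,:,::-1]
m=np.zeros((600,800,3),np.uint8)
m[:,:600]=cv2.resize(a[120:400,20:300],(600,600),interpolation=2)
m[:200,600:]=cv2.resize(c[190:290,280:380],(200,200),interpolation=2)
cv2.imwrite('pics/m5.png',m)
E
```

```text
17.75 [527.63432826  60.6560984  127.36376367] [-9.00034133e+01 -1.65105157e-02  9.68404057e+01] [ 0.09269551 -0.11549291 -1.96981816]
line est 0.2787793483635852
```

View pics/m5.png

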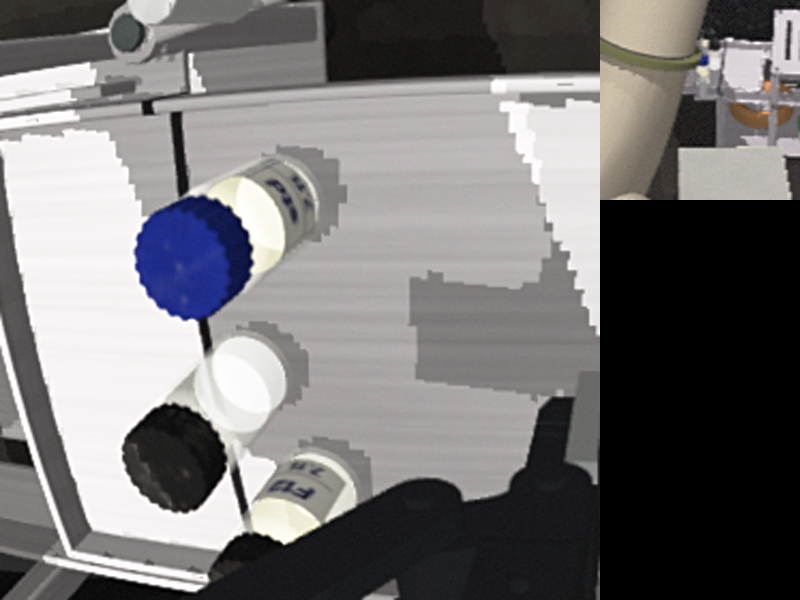

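```bash
python3 - <<'E'
from h import *
pos=np.array([527.63,60.66,127.36]);ro=[-90,0,96.84];k=280/600
ex=np.array([.119,-.993,0]);ey=np.array([.993,.119,0]);F=np.array([542.8,-45,0])
for n,(u,v,z) in dict(rimline=(149,107,116),floorline=(176,118,104),floorline2=(205,325,104),edge_lo100=(188,92,100),edge_lo109=(188,92,109),edge_hi109=(188,54,109)).items():
    P=wray(20+u*k,120+v*k,z,pos,ro);print(n,(ex@(P-F)).round(1),(ey@(P-F)).round(1))
E
```

```text
rimline -0.1 -67.6
floorline 0.4 -63.6
floorline2 -0.2 -11.9
edge_lo100 -1.2 -69.2
edge_lo109 -6.8 -69.7
edge_hi109 -7.5 -78.3
```

Post height makes the front edge ambiguous in this view. The pre-pull picture w3 saw the front almost from above, so I'll check there.

```bash
python3 - <<'E'
from h import *
pos=np.array([540.9,-71.6,167.49]);ro=[-89.8,-.08,96.81]
ex=np.array([.119,-.993,0]);ey=np.array([.993,.119,0]);F=np.array([542.8,-45,0])
f=lambda u,v,z:(lambda P:[(ex@(P-F)).round(1),(ey@(P-F)).round(1)])(wray(u,v,z,pos,ro))
for z in(0,50,100,110): print(z,'post',f(362,160,z),f(362,188,z),'far',f(358,350,z))
print('covN',f(187,112,166),'covF?',f(208,400,166),'rim',f(327,157,116),f(327,365,116),'piv',f(354,127,128),'handle',f(304,290,152),f(322,290,152))
E
python3 -c "
import cv2
cv2.imwrite('pics/w3c.png',cv2.resize(cv2.imread('pics/w3.png')[95:235,290:460],(728,600),interpolation=2))"
```

```text
0 post [np.float64(-13.1), np.float64(-60.1)] [np.float64(-13.6), np.float64(-36.3)] far [np.float64(-16.2), np.float64(122.7)]
50 post [np.float64(-6.8), np.float64(-63.3)] [np.float64(-7.2), np.float64(-43.3)] far [np.float64(-9.4), np.float64(90.1)]
100 post [np.float64(-0.5), np.float64(-66.4)] [np.float64(-0.8), np.float64(-50.3)] far [np.float64(-2.6), np.float64(57.6)]
110 post [np.float64(0.8), np.float64(-67.1)] [np.float64(0.5), np.float64(-51.7)] far [np.float64(-1.2), np.float64(51.1)]
covN [np.float64(77.1), np.float64(-91.4)] covF? [np.float64(81.7), np.float64(47.7)] rim [np.float64(19.9), np.float64(-68.8)] [np.float64(18.7), np.float64(58.3)] piv [np.float64(7.2), np.float64(-84.5)] handle [np.float64(31.4), np.float64(-9.9)] [np.float64(23.0), np.float64(-9.9)]
```

Front edge in w3 reads -0.5 to +0.8 mm from my rack_front, and the home rim at 19.3 mm gives a pull of 134.3 mm. The actual pull was 134. All consistent, so I'm handing in.

```bash
python3 - <<'E'
from rig import env
env.hand_in();s=env.sense();print(s['time'],s['eef_pos'],s['ee_rot'],s['gripper_width'],s['force'])
E
```

```text
the job is handed in; nothing more can be done
the job is handed in; nothing more can be done
```

The job is handed in. The catch is swung out, and the shelf is drawn to its line and still held in the gripper, level and at rest. The run took about 18 s of the 54 s allowed. No verdict was reported at hand-in.

**What I did**
- I passed the arm low under the tap's spout, gripped the catch knob and swung it about 1.75 rad.
- I turned the hand half round so its camera would clear the cabinet.
- I gripped the handle bar at 60 N, then 80 N from mid-pull, and drew the shelf out 134 mm at about 30 mm/s.

**Last checks**
- **Shelf line:** about 0.3 mm from the runners' front ends by the hand position, and -0.2 to +0.4 mm in the wrist picture.
- **Vials and level:** all three stand upright in the picture. The hand was level within 0.02°, its height had changed by only about 0.3 mm, and the wrist force was about 2 N. I did not measure the shelf's tilt directly.
- **Grip:** the fingers read about 8 mm open on the 10 mm bar.
- **Catch:** it showed clearly open in the wrist pictures after the swing; I have no direct joint reading.
- **Things round the rack:** the arm went nowhere near them, but I did not measure them again.

**One disagreement:** in the final oblique view, the front post edge read -1 to -7 mm depending on the height I assumed for it. The near-overhead view put that edge within 1 mm of my estimate, or 3 mm at the far post. The cover edge agreed to about 1 mm in the views I derived it from, so I kept the estimate.

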